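# Open the belt guard with the blade and hold the tensioner arm wound back

## Task

In the shoe repair shop, lever the yellow-rimmed cover of the green belt guard open with the flat steel blade tool (the gripper itself must not push the cover up) until it rests fully back on its hinge stop, then lay the blade tool flat on the bench and let go of it. Then take the orange post of the spring-loaded tensioner arm in the fingers, swing the arm to its right, against its spring, all the way to its stop at the red block, and finish while still holding it there; do not let go at the end. Leave the other things on the bench where they are.

Things in the scene. Friction and masses are not known exactly. Their poses are not given: they have to be found in the camera images.
- pry_blade: Loose flat blade tool, 180 mm long, about 90 g. Wooden handle 100 long x 22 wide x 24 mm high, brass ferrule at its front; steel blade 80 long x 20 wide x 2.5 mm thick at the handle's mid-height. Origin: on the underside, below the handle's front end; x points along the blade to its tip, y across, z up. Lies left or right of the guard (changes place with the brush).
- blade_grip (a point): On the pry blade's centre of mass, inside the handle 22 mm behind its front end, 12 mm above the underside: good place to grip across the 22 mm width.
- blade_tip (a point): Tip of the blade, 80 mm ahead of the handle's front end and 102 mm ahead of blade_grip, at mid thickness, 12 mm above the tool's underside.
- guard_box: Fixed green steel box, walls 150 (x) x 230 (y) mm outside, 61 mm high, 5 mm thick; grey motor behind it (+x), 66 mm high, to 140 mm behind the origin. Origin: centre of the walls' footprint on the bench. Own -x is its front and faces roughly to the robot (turned up to 0.3 rad), y to its left, z up. The tensioner arm is inside.
- cover: Cover plate, 5 mm thick, 236 mm wide, yellow rim round a clear window, flat underneath, 0.15 kg. Origin: middle of its hinge line at the box's back upper edge; plate reaches 173 mm to its own -x, underside at own z = 0. Closed, the underside is 62 mm above the bench; its front lip stands out 20 mm beyond the front wall, nothing beneath, so a blade goes in under it from the front.
- cover_lip (a point): Middle of the cover's front lower edge, 173 mm from the hinge line; moves with the cover.
- cover_hinge (a point): Middle of the cover's hinge line, which runs along the guard box's y; 78 mm behind the box's origin and 62 mm above the bench.
- cover_joint (a joint): Cover angle in rad: 0 closed, 1.9 fully open on its stop, leaning back beyond upright. About 0.8 N at the lip lifts it; almost free hinge: let go before about 1.6 it falls shut, beyond that it falls back to the stop by itself.
- cage_arm: Tensioner arm in the box: two aluminium strips (tops 28 mm above the bench) with a black roller between them, turning level about the upright pivot. Origin on the pivot axis at bench height.
- cage_post (a point): Centre of the top of the orange upright post on the arm's end, 75 mm from the pivot axis. The post is 14 mm thick and its top is 56 mm above the bench; free for gripping from 28 mm to 56 mm above the bench. Moves with the arm.
- cage_pivot (a point): On the arm's pivot axis, at the height of the post's top; fixed to the guard box, 35 mm behind its origin.
- cage_joint (a joint): Tensioner arm angle, rad: 0 at rest (post 0.6 rad to the box's left of straight to its front, seen from the pivot), 1.2 at the stop by the red block (0.6 rad to the right). Grows as the post swings to the box's right (-y), counter-clockwise from above. The spring always drives it back to 0: about 2 N at the post at rest, 6 N at the stop.
- shoe_brush: Bystander, loose: shoe brush with dark wooden back, 150 x 50 mm, 38 mm high. Origin centre of underside.
- shoe_last: Bystander, loose: pale wooden shoe last, about 240 mm long, 94 mm high. Origin on its underside.
- polish_tin: Bystander, loose: round red polish tin, 76 mm wide, 26 mm high. Origin centre of underside.
- glue_jar: Bystander, loose: amber jar with black cap, 68 mm wide, 90 mm high. Origin centre of underside.
- cobbler_hammer: Bystander, loose: hammer lying on the bench. Origin on its underside.
Mind the look-alikes: they are no part of the job. Of the things like the pry_blade, leave any that is purple or turquoise; of the rest the larger one is meant.

How it is judged (in metres and radians):
On the way, in this order (a step that is already met when the one before it is completed fails the run):
1. the blade tool lifts the cover off the box (value of joint cover_joint above 0.15 rad and contact force between pry_blade and cover above 0.1 N).
2. the cover rests fully back (value of joint cover_joint above 1.75 rad), for 0.2 s.
3. the blade tool lies flat on the bench, released (height (world z) of pry_blade below 0.015 m and angle between pry_blade's own z axis and vertical below 0.2 rad and contact force between the fingers and pry_blade below 0.1 N), for 0.2 s.
4. the fingers hold the tensioner arm against its stop (value of joint cage_joint above 1.13 rad and contact force between the fingers and cage_arm above 1.5 N and contact force between pry_blade and cage_arm below 0.2 N), for 0.3 s.
At the end, for the whole second after the job is handed in: Fingers hold the tensioner arm at its stop (joint above 1.13 of 1.2 rad, force above 1.5 N, blade tool not touching it); cover fully back (above 1.75 of 1.9 rad); blade tool flat on the bench (origin below 15 mm, tilt below 0.2 rad), not touched by the fingers (all of step 3 and all of step 4 and value of joint cover_joint above 1.75 rad); the arm keeps its last pose, push and grip.
It fails at once if the brush, shoe last, tin, jar or hammer is disturbed (moved more than 30 mm) (distance of any of shoe_brush, shoe_last, polish_tin, glue_jar, cobbler_hammer from where it was at the start of the episode above 0.03 m).
It fails at once if the gripper or arm itself pushes the cover (more than 2 N) while it is not yet open (value of joint cover_joint below 1.5 rad and contact force between any of the fingers, the arm and cover above 2 N).
It also fails if it takes over 58 s, if anything falls off the work surface, if the arm or the gripper's body presses on something with over 40 N, if the wrist force passes 120 N, or if a joint passes its speed limit or range.

## Robot

A 6-joint arm with a two-finger parallel gripper is mounted at the origin on the work surface. World frame = base frame: x ahead of the robot, y to its left, z up, the work surface at z = 0. Lengths are in mm, angles in rad, forces in N, time in s.
With the tool pointing down it reaches from about 275 to 825 mm from the base axis. Payload 5.2 kg.
Tool frame: the origin (TCP) lies at the very end of the fingers, on their centre line; the grasp point (between the pads) lies 19 mm behind it; z points along the fingers, y is the direction in which the jaws open and shut (so a half turn about z gives the same grasp; the last joint's range is limited). The gripper opens to 93 mm and grips with 3 to 60 N. Pads are 15 mm wide; open, the fingers measure 128 mm over their backs; the gripper's body (75 mm by 188 mm) begins 65 mm behind the grasp point.
Start: joints at [1.093, 0.259, 1.535, -0, 1.348, -0.203], TCP at [149.223, 529.375, 218.653] pointing down, gripper open.
Joint ranges: [-3.14, 3.14], [-0.91, 2.08], [0.19, 2.58], [-1.22, 4.36], [0.22, 2.71], [-3.12, 3.12]. Speed limits (rad/s): [2.57, 2.57, 3.14, 3.14, 3.14, 3.14].

## Interface

Orientations are given as [roll, pitch, yaw] about the fixed x, y, z axes, in that order (R = Rz(yaw) Ry(pitch) Rx(roll)).
In Python, from bench import robot gives the robot as it stands. The module is installed in compiled form; this text tells all that it offers. Calls block until the motion is done:
- robot.move_ptp(position, orientation): joint-space move of the TCP to a pose.
- robot.move_linear(position, ori=None, speed=150, f_stop=None): straight line of the TCP; ori=None keeps the orientation; speed is the mean speed in mm/s. With f_stop (N) it stops when the force on the tool has changed by that much, and returns True; else False.
- robot.move_j(angles): joint-space move.
- robot.move_gripper(opening): opening from 0.0 (shut) to 1.0 (fully open); the grip force is fixed at half the most; returns when the fingers have stopped.
- robot.sleep(seconds).
- robot.inverse_kinematics(position, orientation): joint angles nearest the present ones, or None.
- robot.get_image(name): name is "side" or "top"; returns a dict with "img" (420x560x3 uint8, blue, green, red), "fovy" (degrees; the focal length in pixels is half the picture's height over the tangent of half this angle, whatever the lens; pixels are square), "cx", "cy" (the principal point, pixels), "eye" and "orientation" of the camera in the world. Camera axes: x right, y down, z forward; pixel columns grow to the right and rows downward; lengths in mm; the calibration is good to about 2 mm. A picture is of the moment at which its call begins. There is no depth.
A pose or a line that the arm cannot do raises robot.MotionError and nothing moves.
- robot.hand_in(): hands the job in, once; it reports no verdict.
Readings, each from a call of its own:
- robot.current_t(): time.
- robot.current_qpos(): joint angles.
- robot.current_joint_vel(): joint speeds.
- robot.current_joint_efforts(): joint torques, N m.
- robot.current_tcp_pos(): TCP position.
- robot.current_eef_rot(): TCP orientation.
- robot.current_contact_force(): force on the tool from outside, world axes, zero at the start.
- robot.current_ft_torque(): the same for the moment, N m.
- robot.current_gripper_width(): opening from 0.0 (shut) to 1.0 (fully open).
Only numpy, scipy, OpenCV 4.12 (cv2) and the standard library are available. Lean on these libraries where they do the work, as an engineer would, in place of code of your own. Each camera call takes 0.05 s, during which the arm holds its last target. There are 200 camera calls.

## Working session

There is one attempt and no reset: what is moved stays moved. The work goes in short steps, each a Python script; the robot and the scene stay as the last script left them, time stands still between calls to the robot, and variables do not carry over. Pictures are saved under pics/ and viewed, about 8 in all and at most 12, crops included, and the job is handed in when it is done.

```bash
mkdir -p pics; ls; python3 - <<'E'
from bench import robot
import cv2
for n in("top","side"):
    d=robot.get_image(n); cv2.imwrite(f"pics/{n}0.png",d["img"]); print(n,{k:v for k,v in d.items() if k!="img"})
print(robot.current_t(),robot.current_eef_rot(),robot.current_gripper_width())
E
```

```text
pics
top {'fovy': 44.376731171616264, 'cx': 278.1167143094138, 'cy': 206.36875322952577, 'eye': array([ 375.65860837,   81.09140386, 1519.53288675]), 'orientation': array([-3.07886085, -0.00475524, -1.54346396])}
side {'fovy': 43.540807948788604, 'cx': 283.95912399614303, 'cy': 209.3251418418773, 'eye': array([  -77.72133141, -1293.7293934 ,  1112.98632319]), 'orientation': array([-2.18107826, -0.00812739, -0.37815753])}
0.1 [-3.14004009e+00 -3.03170931e-04  2.86679012e+00] 1.0015228395951608
```

View pics/top0.png

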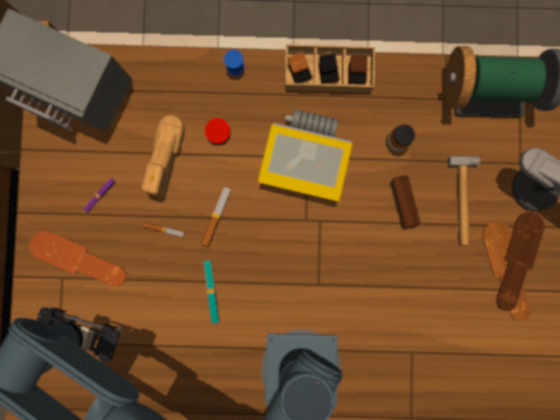

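View pics/side0.png

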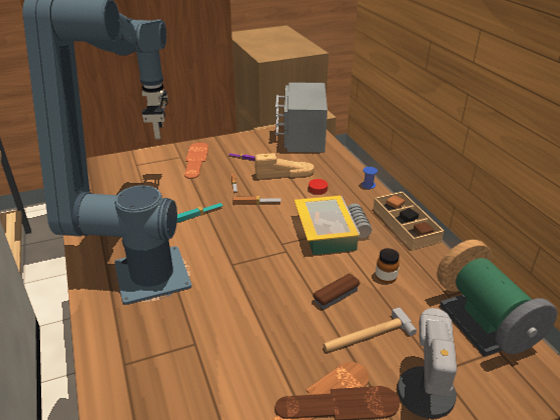

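The top view shows the pry blade at px (216,216) with its steel tip up. The smaller orange look-alike is at (163,230), the purple and turquoise ones are elsewhere, and the cover is yellow at (306,162). Next I'll measure the blade and the cover.

```bash
cat > h.py <<'E'
import numpy as np, cv2
from scipy.spatial.transform import Rotation as R
def cam(d): return R.from_euler('xyz',d["orientation"]).as_matrix(), 210/np.tan(np.radians(d["fovy"]/2))
def plane(d,px,z):
    M,f=cam(d); px=np.atleast_2d(px).astype(float)
    v=np.c_[(px[:,0]-d["cx"])/f,(px[:,1]-d["cy"])/f,np.ones(len(px))]@M.T
    return d["eye"]+v*((z-d["eye"][2])/v[:,2])[:,None]
def proj(d,P):
    M,f=cam(d); c=(np.atleast_2d(P)-d["eye"])@M
    return c[:,:2]/c[:,2:]*f+[d["cx"],d["cy"]]
def comps(mask,amin=20):
    cs,_=cv2.findContours(mask.astype(np.uint8),cv2.RETR_EXTERNAL,cv2.CHAIN_APPROX_NONE)
    return [c for c in cs if cv2.contourArea(c)>amin]
E
python3 - <<'E'
from bench import robot
from h import *
for n in("top","side"):
    d=robot.get_image(n); h=cv2.cvtColor(d["img"],cv2.COLOR_BGR2HSV); H,S,V=cv2.split(h)
    c=max(comps((H>20)&(H<35)&(S>180)&(V>120)),key=cv2.contourArea)
    r=cv2.minAreaRect(c); 
    ap=cv2.approxPolyDP(cv2.convexHull(c),6,True)[:,0]
    print(n,"cover",ap.tolist()); P=plane(d,ap,67); print(P[:,:2].round(1).tolist())
    # blade: region crop
    x0,y0,x1,y1=(190,178,245,255) if n=="top" else (226,188,290,212)
    sub=d["img"][y0:y1,x0:x1]; hs=h[y0:y1,x0:x1]
    cv2.imwrite(f"pics/crop_{n}.png",cv2.resize(sub,None,fx=8,fy=7.5,interpolation=cv2.INTER_NEAREST))
    st=(hs[...,1]<90)&(hs[...,2]>110); ha=(hs[...,0]<14)&(hs[...,1]>180)&(hs[...,2]>110)
    for nm,m in(("steel",st),("handle",ha)):
        for c in comps(m,15):
            c=c+[x0,y0]; b=cv2.boxPoints(cv2.minAreaRect(c)); P=plane(d,b,12 if nm=="steel" else 20)
            print(n,nm,cv2.contourArea(c),b.round(1).tolist(),P[:,:2].round(1).tolist(),"ctr",P.mean(0).round(1))
E
```

```text
top cover [[271, 125], [351, 143], [339, 200], [258, 181]]
[[699.2, 103.4], [653.7, -126.1], [489.9, -95.1], [537.5, 135.7]]
top steel 162.5 [[213.5, 211.10000610351562], [223.6999969482422, 186.60000610351562], [230.60000610351562, 189.5], [220.3000030517578, 214.0]] [[451.3, 265.3], [524.2, 237.9], [516.4, 217.6], [443.5, 245.1]] ctr [483.8 241.5  12. ]
top handle 185.0 [[199.89999389648438, 243.89999389648438], [209.6999969482422, 216.5], [218.10000610351562, 219.5], [208.3000030517578, 246.89999389648438]] [[354.6, 300.5], [434.9, 275.0], [426.8, 250.2], [346.6, 275.8]] ctr [390.7 275.4  20. ]
side cover [[339, 196], [357, 234], [308, 239], [295, 200]]
[[698.8, 100.0], [652.9, -122.5], [493.1, -89.2], [540.5, 133.0]]
side steel 54.0 [[259.0, 198.0], [280.0, 198.0], [280.0, 201.0], [259.0, 201.0]] [[451.6, 269.0], [525.4, 240.7], [518.1, 221.9], [444.8, 250.0]] ctr [485.  245.4  12. ]
```

View pics/crop_top.png

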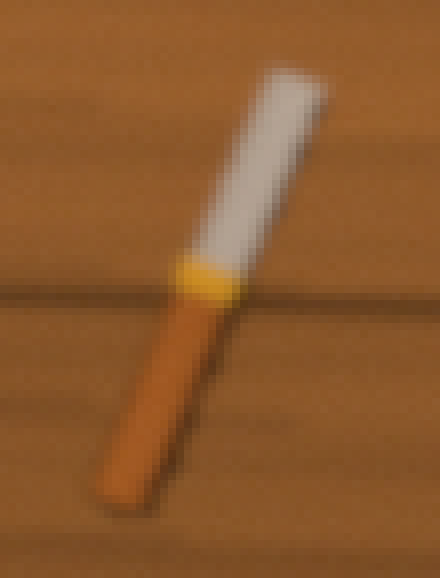

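```bash
cat >> h.py <<'E'
BY=-0.203; ex=np.array([np.cos(BY),np.sin(BY),0]); ey=np.array([-ex[1],ex[0],0]); ez=np.array([0,0,1.])
LIP=np.array([514,21,62.]); HINGE=LIP+173*ex
def ori(yaw): return [np.pi,0,yaw+np.pi]
E
python3 - <<'E'
from bench import robot
from h import *
a=-0.357; g=np.array([435.7,261.6,0])
robot.move_gripper(0.65)
robot.move_ptp(g+100*ez,ori(a))
robot.move_linear(g+3*ez,speed=120,f_stop=8)
print(robot.current_tcp_pos(),robot.current_contact_force())
robot.move_gripper(0.0); print("w",robot.current_gripper_width()*93)
robot.move_linear(robot.current_tcp_pos()+60*ez,speed=120)
T=LIP-(60+92)*ex; T[2]=42
robot.move_linear([T[0],T[1],63],ori(BY),speed=150)
robot.move_linear(T,speed=100)
print(robot.current_t(),robot.current_tcp_pos(),robot.current_qpos().round(2),robot.current_gripper_width()*93)
for n in("top","side"):
    d=robot.get_image(n); i=d["img"]; 
    for p in proj(d,[T+92*ex+10*ez,LIP]): print(n,p.round(1))
    p=proj(d,LIP-40*ex)[0].astype(int); s=i[p[1]-50:p[1]+50,p[0]-65:p[0]+65]
    cv2.imwrite(f"pics/c2_{n}.png",cv2.resize(s,None,fx=6,fy=6,interpolation=cv2.INTER_NEAREST)); print(p-[65,50])
E
cd pics; python3 -c "
import cv2,numpy as np
cv2.imwrite('c2.png',cv2.resize(np.vstack([cv2.imread('c2_top.png'),cv2.imread('c2_side.png')]),(390,600)))"
```

```text
[436.15243633 261.95820492   3.54517438] [ 0.82819696 -0.81896124 -0.15887818]
w 21.9592226227
6.725 [364.6793281   52.03082831  41.7528545 ] [-0.16  0.17  2.18  0.    0.8  -1.53] 21.811348895208187
top [293.2 211.3]
top [298.1 190.5]
[229 154]
side [283.  224.1]
side [300.5 220. ]
[223 171]
```

View pics/c2.png

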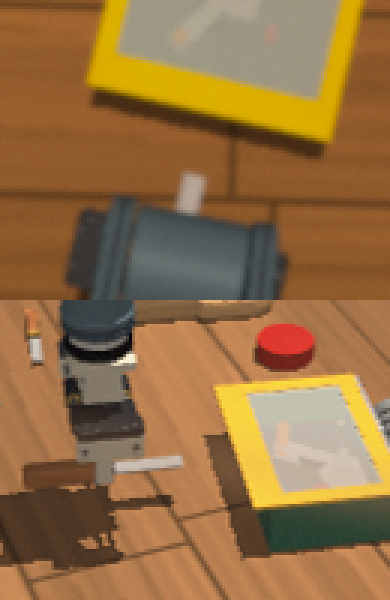

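```bash
python3 - <<'E'
from bench import robot
from h import *
off=92*ex+9*ez+1.25*ez  # TCP -> top edge of tip
robot.move_linear(LIP+10*ex-off-9*ez,speed=80,f_stop=6)
f0=robot.current_contact_force(); ims=[]
for th in np.arange(0.1,1.81,0.17):
    r=163-13*min(th,1)
    robot.move_linear(HINGE-r*np.cos(th)*ex+r*np.sin(th)*ez-off,speed=90)
    print(round(th,2),(robot.current_contact_force()-f0).round(2),round(robot.current_t(),2))
    if abs(th-.44)<.03 or th>1.7: ims.append(robot.get_image("side")["img"][60:360,180:480])
cv2.imwrite("pics/open.png",cv2.resize(np.hstack(ims),(800,400)))
E
```

```text
0.1 [-1.21 -0.65 -0.37] 8.28
0.27 [-1.61  0.26  0.45] 8.73
0.44 [-1.72  0.67  0.1 ] 9.18
0.61 [-1.35  1.66 -0.51] 9.68
0.78 [-2.52  0.03  0.45] 10.12
0.95 [-2.63  0.15  0.62] 10.55
1.12 [-0.82  0.69  0.59] 10.98
1.29 [-1.91  0.79  0.02] 11.42
1.46 [-2.63  0.6   0.67] 11.85
1.63 [-2.21  0.38  1.19] 12.28
1.8 [-1.16 -0.03  0.65] 12.72
```

View pics/open.png

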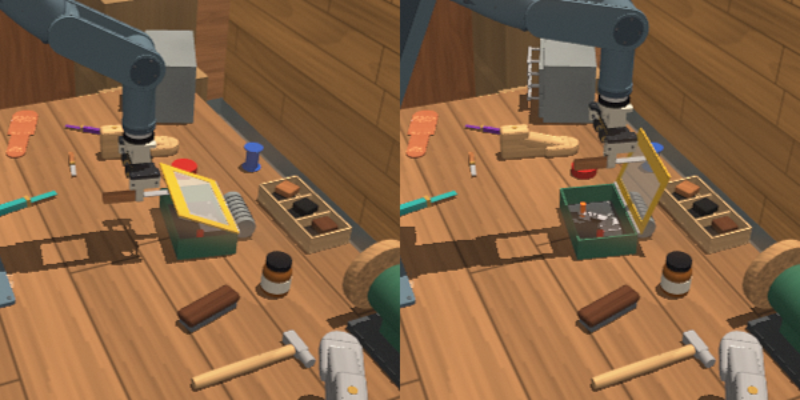

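The blade lifted the cover and it is now leaning back. Next I'll lay the blade down and look into the box.

```bash
python3 - <<'E'
from bench import robot
from h import *
p=robot.current_tcp_pos()
robot.move_linear(p-130*ex,speed=200)
g=np.array([420,255,0])
robot.move_linear(g+60*ez,ori(-0.3),speed=200)
hit=robot.move_linear(g+3.7*ez,speed=50,f_stop=6)
print(hit,robot.current_tcp_pos(),robot.current_contact_force().round(1))
robot.move_gripper(0.6); robot.sleep(.2)
robot.move_linear(robot.current_tcp_pos()+100*ez,speed=150); print(robot.current_t(),robot.current_gripper_width()*93)
cs=[]
for n in("top","side"):
    d=robot.get_image(n); h=cv2.cvtColor(d["img"],cv2.COLOR_BGR2HSV); H,S,V=cv2.split(h)
    C=LIP+95*ex; p=proj(d,C)[0].astype(int); x0,y0=p-[60,50]
    s=d["img"][y0:y0+100,x0:x0+100]; print(n,x0,y0); cs.append(cv2.resize(s,(400,400),interpolation=cv2.INTER_CUBIC))
    q=proj(d,[436,262,10])[0].astype(int)
    cs.append(cv2.resize(d["img"][q[1]-50:q[1]+50,q[0]-50:q[0]+50],(400,400),interpolation=cv2.INTER_CUBIC))
    m=((H<16)&(S>190)&(V>130))[y0:y0+100,x0:x0+100]
    for c in comps(m,3):
        c=c+[x0,y0]; mm=c[:,0].mean(0); print(n,mm.round(1),cv2.contourArea(c),h[int(mm[1]),int(mm[0])],"z56",plane(d,mm,56)[0,:2].round(1), cv2.boundingRect(c))
    O=LIP+95*ex-62*ez
    post0=O+(35-75*np.cos(.6))*ex+75*np.sin(.6)*ey+56*ez; print("pred post top",post0.round(1),proj(d,post0).round(1), proj(d,post0-28*ez).round(1))
cv2.imwrite("pics/in.png",cv2.resize(np.vstack([np.hstack(cs[:2]),np.hstack(cs[2:])]),(600,600)))
E
```

```text
False [420.30075251 255.11056752   3.99879536] [ 0.3  0.6 -1.6]
18.15 55.85144385637262
top 245 108
top [318.9 164.7] 8.5 [  1 206 198] z56 [590.4 -36.9] (318, 162, 3, 6)
pred post top [589.2  48.7  56. ] [[289.  164.3]] [[288.8 165.7]]
side 267 167
side [316.8 214.6] 11.0 [ 11 205 142] z56 [582.4  37.3] (315, 212, 4, 7)
side [317.9 183.9] 135.0 [  2 203 222] z56 [669.8 217.5] (309, 179, 19, 11)
pred post top [589.2  48.7  56. ] [[317.2 212.4]] [[316.8 218.9]]
```

View pics/in.png

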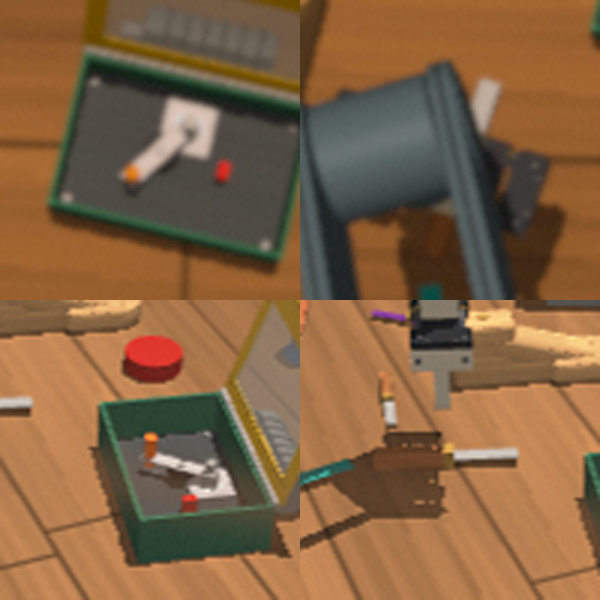

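The blade lies flat with its tip to the right, and the cover is back. The post is where I predicted, at side px (317,212). The red block is low, at top px (319,165). Next I'll grip the post and swing the arm.

```bash
python3 - <<'E'
from bench import robot
from h import *
PIV=LIP+(95+35-1)*ex; Z=37
def pose(phi,z,rad=78):
    P=PIV+rad*(-np.cos(phi)*ex-np.sin(phi)*ey); P[2]=z; return P,ori(BY+phi)
P,o=pose(-.6,130); robot.move_linear(P,o,speed=200)
d=robot.get_image("side")
hit=robot.move_linear(pose(-.6,Z)[0],speed=100,f_stop=8); print("down",hit,robot.current_tcp_pos())
robot.move_gripper(0); print("w",robot.current_gripper_width()*93,robot.current_contact_force().round(1),robot.current_t())
for phi in np.linspace(-.45,.45,7):
    if robot.move_linear(*pose(phi,Z),speed=70,f_stop=40): print("hit",phi); break
    print(round(phi,2),robot.current_contact_force().round(1))
hit=robot.move_linear(*pose(.68,Z),speed=25,f_stop=14)
p=robot.current_tcp_pos(); v=p-PIV; print(hit,"phi",np.arctan2(-v@ey,-v@ex),robot.current_contact_force().round(1),robot.current_gripper_width()*93,robot.current_t())
cs=[]
for n in("top","side"):
    d=robot.get_image(n); C=LIP+60*ex; x0,y0=proj(d,C)[0].astype(int)-[75,60]
    cs.append(cv2.resize(d["img"][y0:y0+120,x0-25:x0+125],(400,320),interpolation=cv2.INTER_CUBIC)); print(n,x0-25,y0)
d=robot.get_image("top"); cs.append(cv2.resize(d["img"][170:290,150:300],(400,320)));d=robot.get_image("side"); cs.append(cv2.resize(d["img"][130:250,200:350],(400,320)))
cv2.imwrite("pics/end.png",cv2.resize(np.vstack([np.hstack(cs[:2]),np.hstack(cs[2:])]),(740,592)))
E
```

```text
down False [586.77188276  51.06756467  37.64779978]
w 13.135140857701591 [1.2 1.8 0.2] 21.6083
-0.45 [ 1.4  1.8 -1.3]
-0.3 [ 2.3  2.9 -1.5]
-0.15 [ 4.4  2.6 -2.7]
-0.0 [ 4.6  2.8 -2.8]
0.15 [ 5.9  3.9 -2.1]
0.3 [ 5.8  6.1 -2.8]
0.45 [ 5.8  7.8 -2.3]
True phi 0.5638588235939035 [-0.7  4.2  5.2] 13.548863332802732 24.3917
top 202 110
side 217 158
```

View pics/end.png

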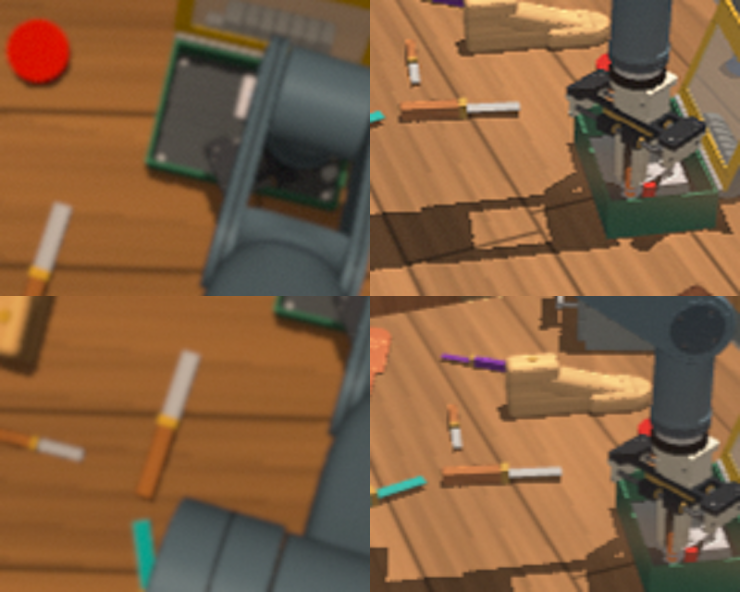

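The move stopped on a force change that was radial and upward, not along the swing. That suggests slip in the pads or a fingertip brushing the block. I'll read the steady force, raise slightly and continue to the stop.

```bash
python3 - <<'E'
from bench import robot
from h import *
PIV=LIP+(95+35-1)*ex
def pose(phi,z,rad=78):
    P=PIV+rad*(-np.cos(phi)*ex-np.sin(phi)*ey); P[2]=z; return P,ori(BY+phi)
def rep(s):
    f=robot.current_contact_force(); v=robot.current_tcp_pos()-PIV; ph=np.arctan2(-v@ey,-v@ex)
    t=np.sin(ph)*ex-np.cos(ph)*ey; r=-np.cos(ph)*ex-np.sin(ph)*ey
    print(s,"phi %.3f rad %.1f z %.1f | tang %.1f radial %.1f up %.1f w %.2f t %.2f"%(ph,np.hypot(v@ex,v@ey),robot.current_tcp_pos()[2],f@t,f@r,f[2],robot.current_gripper_width()*93,robot.current_t()))
robot.sleep(.3); rep("rest")
ph=.565
robot.move_linear(*pose(ph,42),speed=30); rep("raised")
for ph in np.arange(.58,.73,.02):
    h=robot.move_linear(*pose(ph,42),speed=25,f_stop=18); rep(h)
    v=robot.current_contact_force()
    if h or np.linalg.norm(v)>25: break
d=robot.get_image("side"); cv2.imwrite("pics/end2.png",cv2.resize(d["img"][180:255,280:380],(800,600),interpolation=cv2.INTER_CUBIC))
E
```

```text
rest phi 0.565 rad 75.9 z 36.9 | tang -3.5 radial -1.1 up 5.4 w 13.16 t 24.89
raised phi 0.526 rad 77.6 z 38.9 | tang -5.6 radial -11.9 up -21.1 w 13.35 t 25.24
False phi 0.541 rad 77.6 z 38.9 | tang -6.5 radial -12.5 up -20.4 w 12.98 t 25.49
False phi 0.561 rad 77.5 z 38.9 | tang -5.9 radial -11.5 up -20.7 w 13.23 t 25.74
False phi 0.569 rad 77.5 z 38.8 | tang -7.9 radial -12.7 up -18.8 w 13.46 t 25.99
False phi 0.573 rad 77.5 z 38.8 | tang -12.7 radial -13.0 up -16.7 w 12.87 t 26.24
False phi 0.575 rad 77.9 z 38.8 | tang -16.4 radial -11.9 up -15.8 w 13.17 t 26.49
```

View pics/end2.png

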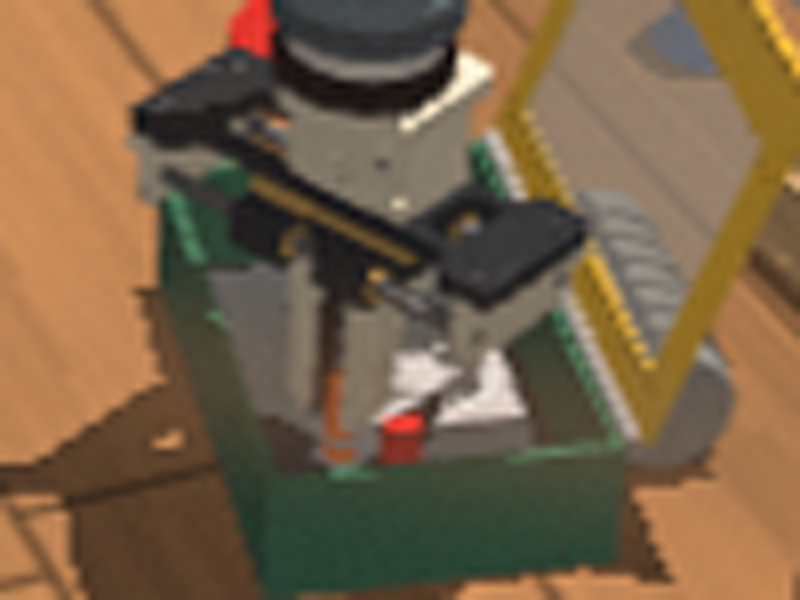

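```bash
python3 - <<'E'
from bench import robot
from h import *
t=robot.get_image("top"); s=robot.get_image("side")
i=s["img"]; H,S,V=cv2.split(cv2.cvtColor(i,cv2.COLOR_BGR2HSV))
m=((H<6)|(H>175))&(S>170)&(V>90); m[:225]=0; m[:,:300]=0; m[250:]=0; m[:,350:]=0
for c in comps(m,3): print("red",cv2.boundingRect(c),c[:,0].mean(0))
m=((H>7)&(H<16)&(S>150)&(V>90)); m[:222]=0; m[245:]=0; m[:,:315]=0; m[:,330:]=0
for c in comps(m,3): print("orange",cv2.boundingRect(c),c[:,0].mean(0))
for z in (28,32,36,40,45): print(z,"top",plane(t,[319.3,165],z)[0,:2].round(1),"sideTop",plane(s,[330.5,232.5],z)[0,:2].round(1))
PIV=LIP+129*ex
for q in (1.0,1.1,1.15,1.2):
    ph=q-.6; P=PIV+75*(-np.cos(ph)*ex-np.sin(ph)*ey); print(q,[proj(s,[P[0],P[1],z])[0].round(1).tolist() for z in(28,38,56)])
E
```

```text
red (328, 232, 5, 6) [329.73333333 234.33333333]
28 top [593.8 -40.3] sideTop [600.  -39.1]
32 top [593.2 -40. ] sideTop [597.5 -43.7]
36 top [592.6 -39.6] sideTop [595.  -48.4]
40 top [592.  -39.3] sideTop [592.5 -53. ]
45 top [591.3 -38.9] sideTop [589.4 -58.8]
1.0 [[319.2, 231.4], [319.3, 229.0], [319.6, 224.8]]
1.1 [[320.6, 232.5], [320.7, 230.1], [321.0, 225.9]]
1.15 [[321.3, 233.0], [321.5, 230.7], [321.8, 226.4]]
1.2 [[322.1, 233.5], [322.3, 231.2], [322.6, 226.9]]
```

The block top is about 28 mm, below the fingertips at about 38 mm. The tangential force also rose from 6 to 16 N while the angle stayed at about 0.575, so the arm is on its stop. The post's image column of 322.5 matches a joint angle of 1.2. I'll relieve the axial strain, check the force and hand in.

```bash
python3 - <<'E'
from bench import robot
from h import *
PIV=LIP+129*ex
def rep(s):
    f=robot.current_contact_force(); v=robot.current_tcp_pos()-PIV; ph=np.arctan2(-v@ey,-v@ex)
    t=np.sin(ph)*ex-np.cos(ph)*ey; r=-np.cos(ph)*ex-np.sin(ph)*ey
    print(s,"phi %.3f z %.1f | tang %.1f radial %.1f up %.1f w %.2f t %.2f"%(ph,robot.current_tcp_pos()[2],f@t,f@r,f[2],robot.current_gripper_width()*93,robot.current_t()))
rep("before")
ph=.66; P=PIV+77*(-np.cos(ph)*ex-np.sin(ph)*ey); P[2]=39.8
robot.move_linear(P,ori(BY+ph),speed=15); rep("relieved"); robot.sleep(.5); rep("after .5")
s=robot.get_image("side"); cv2.imwrite("pics/fin.png",s["img"][60:360,150:480])
E
```

```text
before phi 0.575 z 38.8 | tang -15.9 radial -11.2 up -13.3 w 13.35 t 26.64
relieved phi 0.576 z 38.5 | tang -16.3 radial -4.2 up 1.4 w 12.82 t 26.95
after .5 phi 0.576 z 38.5 | tang -16.8 radial -4.3 up 0.8 w 12.74 t 27.45
```

View pics/fin.png

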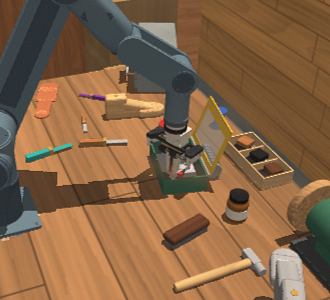

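The cover is back at (215,130), the blade is flat on the bench at (103,142), the bystanders look unmoved, and the post is held with a steady 17 N push.

```bash
python3 -c "
from bench import robot
robot.hand_in(); print(robot.current_t())"
```

```text
the job is handed in; nothing more can be done
the job is handed in; nothing more can be done
```

I finished all the steps and handed the job in at about 27.5 s of the 58 s allowed; no verdict was reported. I levered the cover open with the blade tool, laid the tool flat on the bench and released it. I then gripped the orange post and swung the arm to its stop by the red block, and I was still holding it there at hand-in.

**Final checks**
- **Tensioner arm:** the push settled at about 17 N, of which the spring accounts for roughly 6 N, and the angle stopped changing. The post's place in the side picture matches about 1.2 rad. I could not read the joint directly, and my measured swing gives about 1.18 rad, give or take 0.05.
- **Cover, blade and bystanders:** the last picture shows the cover leaning back past upright and the blade flat and clear of the gripper. The brush, last, jar and hammer look unmoved. The tin was mostly hidden behind the gripper, and I judged all of this by eye.

**What did not go cleanly**
- **Early stop on the swing:** the first move toward the stop ended early on a radial and upward force change. It was probably slip in the pads.
- **Mend:** raising the fingers strained the grip to about 21 N along the post. I relieved that to about 1 N before handing in.

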